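# Release the cam and dock the servo slide

### The job

On the dark metal test fixture, push the red lever pin round with a fingertip until the lever points at the green mark, which turns the cam to its low point. Only then push the blue plate to send the follower slide forward, away from you, until it is fully home, and come away from everything. Everything is done by pushing and nothing is lifted: the servo must ride along standing in its nest on the slide, and everything else on the bench stays where it is.

Things in the scene. Friction and masses are not known exactly. Their poses are not given: they have to be found in the camera images.
- fixture: Fixed test fixture: dark grey metal base plate 250 x 160 x 12 mm carrying a slide (near the robot) and, in front, a cam with lever. Frame: origin on the bench surface, x = the slide's forward direction (plate x -105 to +145 mm), y left, z up. Two light grey contact blocks, tops 34 mm above the bench: x 0 to 30, y +-(42 to 62) mm. Steel lever stop peg, top 55 mm above the bench: x +59, y -40 mm.
- cam_axis (a point): Vertical cam axis, 12 mm above the bench (top of the base plate), at x +75, y 0 mm of the fixture. The cam is an eccentric steel disc, 52 mm across, 12 mm off its axis, rim 16 to 44 mm above the bench, red dot on its high point. The green mark, an 18 mm disc on the base plate, lies 68 mm straight to the right (-y) of this axis.
- cam (a joint): Cam angle, rad: 0 = low point, lever over the green mark; grows counterclockwise from above: lever direction in the fixture frame (sin q, -cos q). Stops at -0.1 and 2.6; starts between 1.4 and 2.3, so push clockwise round the far side. Stiff (0.12 N m, 2 to 3 N at the pin), stays where left. More than about 0.5 from 0 it stops the slide short of home.
- lever_pin (a point): Centre of the top of the red upright pin at the lever's end: 12 mm thick, 55 mm from the cam axis, free for pushing from 54 to 102 mm above the bench (the top, this point). The lever arm under it, 13 mm wide, lies 46 to 54 mm above the bench.
- slide (a joint): Travel of the follower slide in m along the fixture's +x: 0 = back (start), 0.040 = fully home against its hard stop. About 2 N of friction plus a little damping (8 N per m/s), no spring: it stays where it is left.
- push_face (a point): Middle of the rear face of the blue upright push plate at the slide's rear end; the face looks to the fixture's -x, is 56 mm wide, and reaches from 14 to 85 mm above the bench (this point is 55 mm above it). At slide 0 it stands at x -75 mm of the fixture frame. The base plate below it is 12 mm high.
- nest (a point): Centre of the floor of the white nest on the slide, 30 mm above the bench; its walls are 10 mm high. The servo stands in it.
- servo: Black servo motor 40 x 20 mm, 45 mm tall with its white horn, standing loose in the nest with 1.5 mm play; origin at the middle of its underside. To be left in the nest, standing (top 75 mm above the bench).
- spare_servo: Bystander: a loose spare servo with an orange horn, 40 x 20 x 45 mm, standing left of the fixture; origin at the middle of its underside.
- roller: Bystander: a loose white plaster cylinder, 44 mm across, 45 mm high, standing right of the fixture; origin at the middle of its underside.
- ball: Bystander: a rough white plaster ball about 68 mm across, 65 mm high, with a flat foot, on the left of the bench; origin under it.
- tub: Bystander: an open yellow plastic tub 100 x 80 x 45 mm on the right of the bench; origin under its centre.
- driver: Bystander: a screwdriver with a red handle, 190 mm long, lying beyond the fixture; origin under its middle.
Mind the look-alikes: they are no part of the job. Leave any pink look-alike of the servo alone.

How it is judged (in metres and radians):
On the way, in this order (a step that is already met when the one before it is completed fails the run):
1. the cam is at its low point (lever over the green mark, within 0.3 rad) while the slide is still back (value of joint cam below 0.3 rad and value of joint slide below 0.012 m), for 0.2 s.
2. the slide has been pushed fully home (within 2 mm) with the cam low (value of joint slide above 0.038 m and value of joint cam below 0.3 rad), for 0.2 s.
At the end, for the whole second after the job is handed in: The cam stands within 0.3 rad of its low point (lever over the green mark), the slide is at rest fully home (within 2 mm of its 40 mm travel), the servo stands in its nest on the slide, and the spare servo, roller, ball, tub and screwdriver are within 25 mm of where they were (all of step 2 and velocity of joint slide between -0.005 and 0.005 m/s and horizontal distance between servo and nest below 0.01 m and z of servo in the frame of nest below 0.008 m and angle between servo's own z axis and vertical below 0.2 rad and distance of each of spare_servo, roller, ball, tub, driver from where it was at the start of the episode below 0.025 m); the robot touches nothing.
It fails at once if the slide is pushed forward (more than 15 mm) while the cam is not yet at its low point (value of joint slide above 0.015 m and value of joint cam above 0.35 rad).
It fails at once if the servo is lifted, tipped or knocked out of its nest (not (horizontal distance between servo and nest below 0.01 m and z of servo in the frame of nest below 0.008 m and angle between servo's own z axis and vertical below 0.2 rad)).
It fails at once if a bystander is lifted or pushed away (more than 25 mm) (distance of any of spare_servo, roller, ball, tub, driver from where it was at the start of the episode above 0.025 m).
It also fails if it takes over 48 s, if anything falls off the work surface, if the arm or the gripper's body presses on something with over 40 N, if the wrist force passes 120 N, or if a joint passes its speed limit or range.

### The arm

A 7-joint arm with a two-finger parallel gripper is mounted at the origin on the work surface. World frame = base frame: x ahead of the robot, y to its left, z up, the work surface at z = 0. Lengths are in mm, angles in rad, forces in N, time in s.
With the tool pointing down it reaches from about 400 to 900 mm from the base axis. Payload 5.6 kg.
Tool frame: the origin (TCP) lies midway between the tips of the shut fingers; the grasp point (between the pads) lies 19 mm behind it; z points along the fingers, y is the line along which they close (so a half turn about z gives the same grasp; the last joint's range is limited). The gripper opens to 92 mm and grips with 3 to 60 N. Pads are 20 mm wide; open, the fingers measure 128 mm over their backs; the gripper's body (75 mm by 189 mm) begins 69 mm behind the grasp point.
Start: joints at [1.061, 0.468, -0.012, 1.603, 0.006, 1.071, -0.056], TCP at [292.482, -580.485, 214.592] pointing down, gripper open.
Joint ranges: [-2.53, 2.53], [-0.31, 2.02], [-1.57, 1.55], [0.28, 2.44], [-1.29, 4.43], [0.15, 1.84], [-2.92, 2.92]. Speed limits (rad/s): [2.57, 2.57, 3.14, 3.14, 3.14, 3.14, 3.14].

### API

Orientations are given as a rotation vector (axis times angle).
In Python, from cell import robot, grip, kin, viewer gives the robot as it stands. Calls block until the motion is done:
- robot.movep(position, orientation): joint-space move of the TCP to a pose.
- robot.servo_line(position, feed=150, rotation=None): straight line of the TCP; rotation=None keeps the orientation; feed is the mean speed in mm/s.
- robot.goto_joints(angles): joint-space move.
- grip(opening, newtons=None): opening from 0.0 (shut) to 1.0 (fully open); newtons is the grip in N (None keeps the last); returns when the fingers have stopped.
- robot.hold(seconds).
- kin.ik(position, orientation): joint angles nearest the present ones, or None.
- robot.observe(): the state.
- viewer.read_camera(name): name is "side" or "top" or "wrist"; returns the picture (400x640x3 uint8, red, green, blue); there is no depth.
- viewer.camera_info(name): a dict with "camera_matrix" (3x3 intrinsics, pixels), "k1" (the pictures are not rectified: a ray, as slopes to the right and down, at radius r is drawn at 1 + k1 r^2 times it, then the intrinsics apply), "R" (3x3) and "t" (3): a world point X has camera coordinates R X + t. Camera axes: x right, y down, z forward; pixel columns grow to the right and rows downward; lengths in mm; the calibration is good to about 2 mm. A picture is of the moment at which its call begins: read the wrist's pose just before it. camera_info takes no time and is no camera call; for the wrist camera it gives the pose at the moment of the call.
A pose or a line that the arm cannot do raises robot.IKError and nothing moves.
- robot.job_done(): hands the job in; it is judged then, once.
Trained networks look in the newest picture that a camera, given by its name, has taken for a name from the list of things; names that differ only in an ending like _2 or _b are one class to them, and where a whole thing is asked for, a point or a joint stands for the part that bears it (a point fixed in the world has none). Each returns a list of dicts, best first, with "confidence" (0 to 1); they miss things now and then, are a little off and sometimes report something else, mostly with a low value. They report only what shows in the picture. A call takes as long as a camera call. They do not tell look-alikes from the thing itself.
- viewer.silhouettes(name, camera): "mask" (400x640 bool, what is visible of it).
- viewer.pinpoint(name, camera): "at" ([x, y, z] in mm, in the coordinates of the camera as it stood for that picture, good to about 4 mm: a listed point, or the origin of a listed thing).
The state is a dict: "t": time; "joints": joint angles; "joint_velocities": joint speeds; "joint_torque": joint torques, N m; "tcp_pos": TCP position; "tcp_rot": TCP orientation; "contact_force": force on the tool from outside, world axes, zero at the start; "wrist_torque": the same for the moment, N m; "grip_width": opening from 0.0 (shut) to 1.0 (fully open); "grip_force": force on a finger pad.
Only numpy, scipy, OpenCV 4.12 (cv2) and the standard library are available. Lean on these libraries where they do the work, as an engineer would, in place of code of your own. Each camera call takes 0.05 s, during which the arm holds its last target. There are 200 camera calls.

## Working session

There is one attempt and no reset: what is moved stays moved. The work goes in short steps, each a Python script; the robot and the scene stay as the last script left them, time stands still between calls to the robot, and variables do not carry over. Pictures are saved under pics/ and viewed, at most 10 in all, crops included, and the job is handed in when it is done.

```bash
mkdir -p pics
cat > h.py <<'E'
import numpy as np, cv2
from cell import robot, grip, kin, viewer
def snap(cam, fn):
    im=viewer.read_camera(cam); cv2.imwrite('pics/'+fn,cv2.cvtColor(im,cv2.COLOR_RGB2BGR)); return im
def world(cam,p):
    i=viewer.camera_info(cam); return np.array(i['R']).T@(np.array(p)-np.array(i['t']))
def pix(cam,X):
    i=viewer.camera_info(cam); c=np.array(i['R'])@np.array(X,float)+np.array(i['t']); s=c[:2]/c[2]
    s=s*(1+i['k1']*(s@s)); return (np.array(i['camera_matrix'])@[s[0],s[1],1])[:2]
def ray_z(cam,uv,z):
    i=viewer.camera_info(cam);K=np.array(i['camera_matrix'],float)
    d=np.linalg.inv(K)@[uv[0],uv[1],1]; d=d[:2]; s=d.copy()
    for _ in range(20): s=d/(1+i['k1']*(s@s))
    R=np.array(i['R']);o=-R.T@np.array(i['t']);v=R.T@[s[0],s[1],1]
    return o+v*(z-o[2])/v[2]
E
python3 - <<'E'
from h import *
np.set_printoptions(precision=1,suppress=True)
for cam in ['top','side']:
    snap(cam,cam+'0.png')
    for n in ['fixture','cam_axis','lever_pin','push_face','nest','servo','spare_servo','roller','ball','tub','driver']:
        for d in viewer.pinpoint(n,cam)[:3]:
            w=world(cam,d['at']); print(cam,n,round(d['confidence'],2),w,pix(cam,w))
o=robot.observe(); print(o['t'],o['tcp_rot'])
E
```

```text
top fixture 0.78 [ 523.4 -114.3   -2.3] [345.2 202.1]
top fixture 0.52 [472.4   1.2   0.7] [311.5 217.1]
top cam_axis 0.72 [ 606.1 -102.4    9.4] [341.6 177.7]
top push_face 0.72 [ 454.3 -129.7   57.2] [351.2 221.6]
top nest 0.74 [794.5  11.3  -0.3] [308.2 124.3]
top nest 0.69 [ 495.5 -119.6   30.3] [347.4 209.6]
top servo 0.69 [ 498.7 -120.8   33.3] [347.8 208.6]
top servo 0.58 [341.6 -48.   -4.1] [326.2 255.5]
top servo 0.41 [ 335.4 -134.9   -1.2] [351.8 257.3]
top spare_servo 0.67 [472.3   6.4  -1.8] [310.  217.1]
top spare_servo 0.65 [ 605.  -100.6    6.6] [341.1 178.1]
top spare_servo 0.35 [ 554.2 -232.9   -1. ] [379.6 192.9]
top roller 0.53 [ 554.2 -230.9    0.1] [379.1 192.9]
top ball 0.8 [401.3 401.8  -0.4] [194.4 238.3]
top ball 0.6 [ 523.6 -113.    -2.3] [344.8 202. ]
top tub 0.55 [ 533.1 -453.4   -0.2] [443.4 198.7]
top driver 0.62 [792.9   8.6   2.5] [308.9 124.6]
side fixture 0.82 [ 530.7 -114.2    0.2] [342.7 215.2]
side fixture 0.42 [ 534.  -451.     2.1] [387.2 165.9]
side cam_axis 0.66 [ 601.8 -104.2   16.4] [319.8 205.5]
side lever_pin 0.61 [653.  -79.1 103.4] [300.
[... 163 characters left out ...]
15.3]
side servo 0.74 [339.  -47.1   1. ] [394.8 247.3]
side servo 0.65 [ 494.9 -119.7   32.2] [355.  208.5]
side servo 0.47 [ 338.  -139.3    3. ] [407.8 229.3]
side spare_servo 0.74 [471.5  -1.4  -3.3] [342.9 242.7]
side roller 0.62 [ 529.8 -114.8    1.1] [343.1 214.9]
side roller 0.6 [ 554.3 -232.1    0. ] [353.3 194.5]
side ball 0.93 [398.6 400.1   4.1] [286.3 350.6]
side tub 0.79 [ 534.  -453.5    1.3] [387.5 165.8]
side tub 0.61 [394.3 400.3   2.7] [288.  351.9]
side tub 0.32 [ 494.6 -121.6   31.1] [355.4 208.6]
side driver 0.56 [ 552.1 -231.6   -0. ] [353.9 194.8]
side driver 0.51 [793.7  10.4   1.6] [244.1 210.3]
side driver 0.35 [ 493.8 -120.8   32.8] [355.5 208.3]
1.2 [3.1 0.7 0. ]
```

View pics/top0.png

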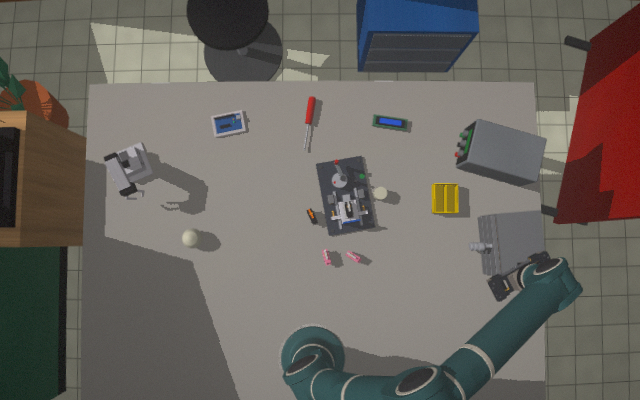

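View pics/side0.png

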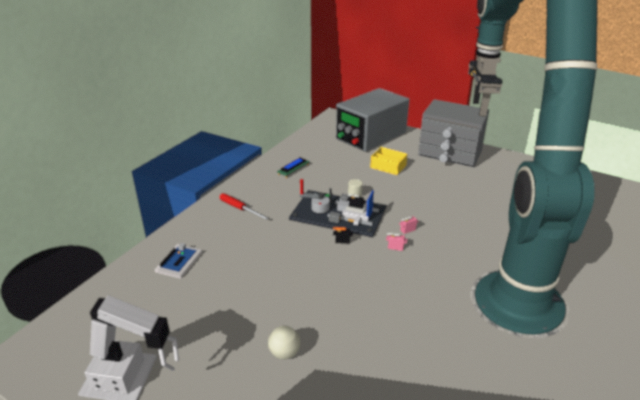

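Candidates for the servo: black with a white horn in the nest (348,208). Look-alikes are the two pink ones (327,256) and (352,257), and the spare with the orange horn (311,216). I choose the one on the fixture, which has the blue plate at (351,221) and the red pin at about (337,162). The other red thing is the screwdriver handle (310,110). Next I shut the gripper, hover and check with the wrist camera.

```bash
cat >> h.py <<'E'
from scipy.spatial.transform import Rotation as Ro
def down(yaw): return (Ro.from_euler('z',yaw)*Ro.from_euler('x',np.pi)).as_rotvec()
E
python3 - <<'E'
from h import *
np.set_printoptions(precision=2,suppress=True)
grip(0.0,20)
robot.movep([480,-125,330],down(0.164))
im=snap('wrist','w0.png')
for n in ['fixture','cam_axis','lever_pin','push_face','nest','servo']:
    for d in viewer.pinpoint(n,'wrist')[:2]:
        w=world('wrist',d['at']); print(n,round(d['confidence'],2),w,pix('wrist',w))
o=robot.observe(); print(o['t'],o['tcp_pos'],o['joints'],o['grip_width'])
for yaw in np.arange(-2.4,2.6,.3):
    q=kin.ik([630,-110,64],down(yaw)); print(round(yaw,2),None if q is None else np.array(q))
E
```

```text
fixture 0.92 [ 532.47 -114.55    0.51] [314.32 133.97]
fixture 0.21 [ 603.15 -102.97   15.3 ] [314.24  88.07]
cam_axis 0.95 [ 605.11 -102.27   12.14] [314.12  86.93]
lever_pin 0.77 [653.01 -79.27 100.53] [301.88  35.52]
push_face 0.91 [ 454.53 -127.67   57.13] [314.69 186.87]
nest 0.79 [ 494.94 -117.92   31.48] [312.94 158.65]
servo 0.76 [ 495.83 -123.95   28.44] [316.71 158.49]
servo 0.76 [340.38 -47.46  -4.19] [263.38 230.63]
4.7333 [ 479.96 -125.31  329.88] [ 0.43  0.12 -0.26  1.81  0.03  1.22 -1.25] 0.006563299900811802
-2.4 [ 0.9   1.15 -1.34  1.68  1.17  1.31  1.64]
-2.1 [-0.6   0.94  1.11  1.78 -0.96  1.08 -2.8 ]
-1.8 [-0.6   0.94  1.11  1.78 -0.96  1.08 -2.5 ]
-1.5 [-0.48  0.8   0.88  1.77 -0.75  0.94 -2.35]
-1.2 [ 0.19  0.63 -0.1   1.73  0.08  0.79 -2.72]
-0.9 [ 0.22  0.63 -0.13  1.72  0.11  0.79 -2.44]
-0.6 [ 0.25  0.64 -0.18  1.72  0.15  0.8  -2.17]
-0.3 [ 0.29  0.64 -0.23  1.72  0.19  0.8  -1.9 ]
-0.0 [ 0.3   0.64 -0.24  1.72  0.2   0.8  -1.61]
0.3 [ 0.31  0.65 -0.26  1.72  0.21  0.81 -1.32]
0.6 [ 0.32  0.65 -0.27  1.72  0.23  0.81 -1.03]
0.9 [ 0.33  0.65 -0.28  1.72  0.24  0.81 -0.74]
1.2 [ 0.34  0.65 -0.3   1.72  0.25  0.81 -0.45]
1.5 [ 0.38  0.66 -0.37  1.71  0.31  0.82 -0.19]
1.8 [ 0.42  0.67 -0.41  1.71  0.34  0.83  0.08]
2.1 [ 0.44  0.68 -0.44  1.71  0.37  0.84  0.36]
2.4 [ 0.48  0.69 -0.5   1.7   0.42  0.85  0.62]
```

View pics/w0.png

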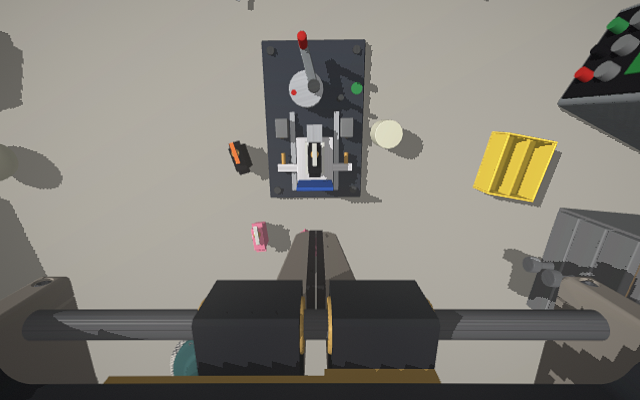

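The close view confirms it. The servo with the white horn is in the nest (315,155), the blue plate is at (315,185), the red pin at (302,38), the green mark at (357,88), and the pink servo at (259,236) is separate. The lever stands at about q = 1.86. Next I push the pin round the arc, with the finger face kept tangential.

```bash
cat >> h.py <<'E'
th=np.radians(9.4); C=np.array([604.7,-102.6])
def arc(q,back=16.):
    a=th+q; r=np.array([np.sin(a),-np.cos(a)]); t=np.array([np.cos(a),np.sin(a)])
    return C+55*r+back*t, down(a)
E
python3 - <<'E'
from h import *
np.set_printoptions(precision=1,suppress=True)
print('green',ray_z('wrist',[357,88],12),'exp',C+68*np.array([np.sin(th),-np.cos(th)]))
p,r=arc(2.3)
robot.movep([*p,150],r)
robot.servo_line([*p,66],100)
for q in list(np.arange(2.1,0.1,-0.2))+[0.05]:
    p,r=arc(q); robot.servo_line([*p,66],50,r)
    o=robot.observe(); print(round(q,2),round(o['t'],2),o['tcp_pos'],o['contact_force'])
p,r=arc(0.05,30); robot.servo_line([*p,66],80)
robot.servo_line([*p,150],150)
robot.movep([470,-128,300],down(th))
snap('wrist','w1.png')
for n in ['cam_axis','lever_pin','push_face','nest','servo']:
    for d in viewer.pinpoint(n,'wrist')[:2]:
        w=world('wrist',d['at']); print(n,round(d['confidence'],2),w,pix('wrist',w))
print(robot.observe()['t'])
E
```

```text
green [ 614.9 -169.4   12. ] exp [ 615.8 -169.7]
2.1 7.76 [637.1 -55.1  66.7] [-0.1 -0.6 -0.4]
1.9 8.13 [645.3 -62.2  66.1] [ 0.1  0.1 -0.4]
1.7 8.51 [652.5 -70.9  65.9] [-0.2  1.   0.7]
1.5 8.88 [657.9 -81.3  66. ] [-0.7  0.4  0.6]
1.3 9.26 [661.  -92.5  66. ] [-0.4  0.1  0.4]
1.1 9.63 [ 661.9 -104.    66. ] [ 0.7 -0.9  0.5]
0.9 10.01 [ 660.4 -115.4   66. ] [-0.4  0.3  0.8]
0.7 10.38 [ 656.7 -126.1   66. ] [0.1 0.5 1.2]
0.5 10.76 [ 651.1 -136.    66. ] [-0.  -0.7  0.6]
0.3 11.13 [ 643.5 -144.5   66. ] [-0.3  0.4  0. ]
0.05 11.57 [ 631.9 -152.7   66. ] [ 0.3  1.2 -0.9]
cam_axis 0.63 [ 604.1 -104.6   11.1] [315.4  78.4]
lever_pin 0.66 [ 615.7 -157.8  100.3] [361.4  65.9]
push_face 0.65 [ 457.8 -126.1   53.9] [313.5 182.2]
nest 0.65 [ 497.6 -119.6   32.7] [313.6 153.1]
servo 0.91 [337.6 -44.2  -4.1] [257.5 232.8]
servo 0.77 [ 498.5 -120.4   30.4] [314.2 152.4]
13.825
```

View pics/w1.png

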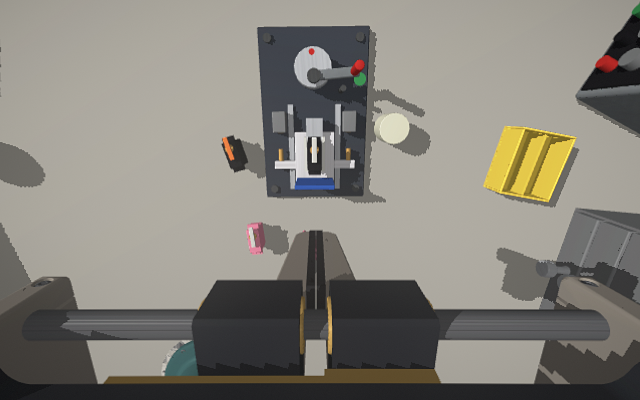

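The lever is now over the green mark (pin at (358,67), mark at (360,80)), at q ≈ 0.04. The slide is still back and the servo is standing. Next I push the blue plate slowly, with force feedback to detect the hard stop.

Run:
```python
from h import *
np.set_printoptions(precision=1,suppress=True)
u=np.array([np.cos(th),np.sin(th)])
P=lambda s,z=45:[*(C+(s-75)*u),z]   # s: fixture x
robot.movep(P(-125,140),down(th))
robot.servo_line(P(-120),120)
robot.servo_line(P(-90),30)
robot.servo_line(P(-50),18)
s=-50; 
while s<-36:
    s+=1; robot.servo_line(P(s),12)
    o=robot.observe(); f=-(np.array(o['contact_force'])[:2]@u); print(s,round((np.array(o['tcp_pos'])[:2]-C)@u+75,1),round(f,1))
    if f>12: break
robot.hold(.3)
robot.servo_line(P(s-25),50); robot.servo_line(P(s-30,150),120)
robot.movep(P(-80,300),down(th))
snap('wrist','w2.png')
for n in ['cam_axis','lever_pin','push_face','nest','servo']:
    for d in viewer.pinpoint(n,'wrist')[:2]:
        w=world('wrist',d['at']); print(n,round(d['confidence'],2),w,'fix x',round((w[:2]-C)@u+75,1))
print(robot.observe()['t'])
```

```text
-49 -48.8 2.1
-48 -47.9 1.1
-47 -47.9 6.2
-46 -48.0 7.2
-45 -47.9 10.2
-44 -48.0 11.7
-43 -48.0 15.1
cam_axis 0.84 [ 603.1 -105.    14.5] fix x 73.0
lever_pin 0.88 [ 615.8 -155.9  102. ] fix x 77.2
push_face 0.73 [ 495.8 -120.8   52.5] fix x -35.4
nest 0.71 [ 538.8 -109.9   32.5] fix x 8.8
nest 0.31 [476.    5.3   0.4] fix x -34.3
servo 0.86 [ 540.1 -112.4   28.5] fix x 9.7
servo 0.71 [ 338.6 -132.9   -1.3] fix x -192.5
23.6917
```

View pics/w2.png

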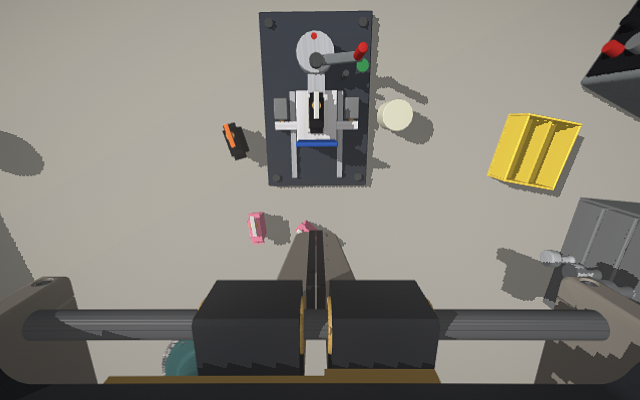

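The slide met an unyielding stop and the servo stands in the nest at (316,110); the lever at (361,50) is still over the green mark at (363,65). I measure the blue plate's shift between the last two pictures to confirm the full 40 mm.

Run:
```python
from h import *
u=np.array([np.cos(th),np.sin(th)]); tcp=np.array(robot.observe()['tcp_pos'])
def meas(fn,off):
    im=cv2.imread('pics/'+fn).astype(int); b=(im[...,0]>im[...,2]+50)&(im[...,0]>im[...,1]+40)
    b[:, :290]=0; b[:,345:]=0; b[:120]=0; b[220:]=0
    out=[]
    for c in range(302,330):
        r=np.where(b[:,c])[0]
        if len(r): out.append([(ray_z('wrist',[c,r.min()-.5],85)[:2]+off-C)@u+75,(ray_z('wrist',[c,r.max()+.5],85)[:2]+off-C)@u+75])
    return np.median(out,0)
print(meas('w1.png',np.array([470,-128])-tcp[:2]), meas('w2.png',0), tcp)
```

```text
[-60.81892281 -77.72103338] [-28.25211293 -37.35277147] [ 451.33313806 -127.77386004  298.73737634]
```

The plate's top rear edge moved 40.4 mm, which agrees with the hard stop. The arm is clear, so I hand in.

```bash
python3 -c "
from h import *
print(robot.job_done(), robot.observe()['t'])"
```

```text
the job is handed in; nothing more can be done
the job is handed in; nothing more can be done
```

I handed the job in with the lever on the green mark (cam about 0.04 rad), the slide against its hard stop (about 40 mm of travel measured), the servo standing in its nest and the arm clear; no verdict came back.

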